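# Fish the sensor plug out of its storage well and dock it

### The job

Take the hook rod from its stand and use it to lift the orange sensor plug, by its bar, out of the narrow blue storage well; the gripper itself must never touch the plug. Hanging from the rod, carry it to the reader dock and lower it gently into the square socket until it is fully home, then unhook the rod and hang it back in its stand. Leave the other things on the table where they stand.

Things in the scene. Friction and masses are not known exactly. Their poses are not given: they have to be found in the camera images.
- rod_handle (a point): Hook rod, loose, 0.18 kg, hanging upright in the stand. Point: middle of its black square handle (18 x 18 mm, 54 mm tall, sides along x and y). z is up the rod. Below the handle a yellow drip plate: 68 (x) x 60 (y) x 5 mm, centred 10.5 mm to +x of the stem, its top 26 and underside 31 mm below this point. The 10 x 10 mm stem runs straight down to the foot, 141 mm below.
- rod_seat (a point): Where a hooked bar's centre settles in the 45-degree V of the rod's flat J hook: 13 mm to +x of the stem axis, 129.3 mm below the handle's middle. The hook opens upward, is 24 mm wide (y) and reaches x = -5 to +26 mm from the stem axis. Its end lip (x = 21 to 26) rises 6.3 mm above this point; the foot's underside is 11.7 mm below it. Axes as the rod's.
- plug_bar (a point): Orange sensor plug, loose, about 0.25 kg. Point: middle of its round steel carrying bar, 8 mm thick, 80 mm long along y, red ring near each end. Uprights at y = +-22 mm (39 mm clear between) carry it 32 mm clear above the orange block. At the start the bar's ends lie in shallow V brackets in the well (lift 10 mm to free them); the plug swings freely about its bar.
- plug_foot (a point): Centre of the underside of the plug's block (50 x 50 mm, 30 mm tall), 66 mm below the middle of the bar. x and y along the block's sides (bar along y), z up.
- well: Storage well, fixed: narrow open-topped box 147 mm tall, blue, its +x wall clear. Origin on the table under the bar's middle, z up. Inside x = -50 to +34, y = -46 to +46 mm, walls 5 mm: the roomy side of the bar, where the hook can go down, is -x. The bar rests along y 78 mm above the table, 69 mm below the rim, on brackets reaching from the side walls in to y = +-29 mm. Yaw within 0.35 rad.
- dock_floor (a point): Reader dock, fixed: white block 100 x 100 mm, 28 mm tall, with a grey 34 mm tall display part beyond its -x side (x = -52 to -84 mm). Point: centre of the floor of its square socket, 10 mm above the table. Socket 54 x 54 mm, 18 mm deep, 5 mm bevel round the mouth, sides along x and y. The plug fits in any of four quarter turns. Yaw within 0.35 rad.
- stand: Rod stand, fixed, grey: plate 91 x 84 mm, top 118 mm above the table, on side walls at y = +-39 mm. Origin on the table under the rod's stem, z up. A window (x = -13 to +34, y = -20 to +20 mm) passes the rod's foot straight up or down, rod x along stand x; the drip plate then rests on the plate, the handle's middle 149 mm above the table. Yaw within 0.35 rad.
- beaker_mid (a point): Bystander: white plastic beaker, 72 mm across, 90 mm tall; point half-way up.
- dish_mid (a point): Bystander: grey sample dish, 96 mm across, 30 mm tall; point half-way up.
- rack_mid (a point): Bystander: purple tube rack 60 x 110 x 45 mm with three green-capped tubes to 80 mm; point half-way up the rack's block.
- jar_mid (a point): Bystander: clear jar with green lid, 56 mm across, 75 mm tall; point half-way up.

How it is judged (in metres and radians):
On the way, in this order (a step that is already met when the one before it is completed fails the run):
1. the plug hangs on the hook rod, clear above the well's rim (height (world z) of plug_foot above 0.148 m and contact force between rod and plug above 0.8 N), for 0.2 s.
2. the plug is fully home in the dock's socket (horizontal distance between plug_foot and dock_floor below 0.005 m and z of plug_foot in the frame of dock_floor below 0.003 m and angle between plug_foot's own z axis and vertical below 0.07 rad), for 0.2 s.
At the end, for the whole second after the job is handed in: The plug is fully home in the socket (underside within 3 mm of its floor, 5 mm of its centre, 0.07 rad of upright); the rod hangs upright in its stand (handle within 20 mm of above the stand's origin, 144-154 mm above the table, 0.07 rad), not touching the plug; both at rest (all of step 2 and horizontal distance between rod_handle and stand below 0.02 m and z of rod_handle in the frame of stand between 0.144 and 0.154 m and angle between rod_handle's own z axis and vertical below 0.07 rad and contact force between rod and plug below 0.1 N and linear speed of each of plug, rod below 0.02 m/s).
It fails at once if the gripper or arm touches the plug (contact force between any of the fingers, the arm and plug above 0.5 N).
It fails at once if the plug is dropped or rammed into the dock (more than 30 N between them) (contact force between plug and dock above 30 N).
It fails at once if a bystander is shifted by more than 25 mm (distance of any of beaker_mid, dish_mid, rack_mid, jar_mid from where it was at the start of the episode above 0.025 m).
It also fails if it takes over 72 s, if anything falls off the work surface, if the arm or the gripper's body presses on something with over 40 N, if the wrist force passes 120 N, or if a joint passes its speed limit or range.

### The arm

A 6-joint arm with a two-finger parallel gripper is mounted at the origin on the work surface. World frame = base frame: x ahead of the robot, y to its left, z up, the work surface at z = 0. Lengths are in mm, angles in rad, forces in N, time in s.
With the tool pointing down it reaches from about 425 to 950 mm from the base axis. Payload 14.7 kg.
Tool frame: the origin (TCP) lies at the very end of the fingers, on their centre line; the grasp point (between the pads) lies 19 mm behind it; z points along the fingers, y is the line along which they close (so a half turn about z gives the same grasp; the last joint's range is limited). The gripper opens to 85 mm and grips with 20 to 120 N. Pads are 22 mm wide; open, the fingers measure 114 mm over their backs; the gripper's body (76 mm by 85 mm) begins 54 mm behind the grasp point. The pads swing forward as they close: fully open they stand 13 mm farther back than shut.
Start: joints at [1.192, 0.48, 1.596, -0, 1.065, -0.047], TCP at [211.71, 614.549, 231.297] pointing down, gripper open.
Joint ranges: [-2.75, 2.75], [-0.82, 2.05], [0.23, 2.67], [-1.56, 4.7], [0.09, 2.69], [-2.92, 2.92]. Speed limits (rad/s): [1.89, 1.89, 2.39, 3.01, 3.01, 3.01].

### API

Orientations are given as a rotation vector (axis times angle).
In Python, from plant import manip gives the robot as it stands.
- The arm moves only by the shell command python3 -m pendant 'ROWS' [OPENING]. ROWS is JSON, a list of rows, each a list of 6 numbers: the shift along the world's x, y, z each as a share of 0.25 m, from -1 to 1, then the turn, a rotation vector about the world's x, y, z each as a share of 180 degrees, from -1 to 1. In form: [[x, y, z, wx, wy, wz], ...]. A call has exactly 5 rows; each row is the pose to reach, as a shift and turn from the pose commanded when the call began, turning the shorter way round; what a row does not reach only later rows make up. A row lasts 1/10 s, in which the tool goes at most 50 mm and 8.59 degrees, less where a joint would pass 70% of its speed; a pose out of reach is approached as far as the arm can. A call with a number of a shift or a turn outside -1 to 1 is refused whole. A call with a gripper value outside its range is refused whole. OPENING is the opening, from 0 (shut) to 1 (fully open), set as the call begins (- or left out, the last holds). The fingers move at their own pace and stop on an object; the grip force is fixed at half the most. Time passes only in rows, so rows that repeat a pose let the fingers close, or fill a call up. It gives the time, the measured TCP pose, the force, the opening and the grip force at its end, in the units of the state.
- manip.read_state(): the state, without advancing time (a new reading comes with each control period).
- manip.grab_frame(name): name is "scene" or "top" or "wrist"; returns (picture, depth): 480x640x3 uint8, red, green, blue; 480x640 float32, mm along the optical axis (not along the pixel's ray), 0 where there is no reading.
- manip.camera_model(name): a dict with "fx", "fy", "cx", "cy" (pixels), "k1" (the pictures are not rectified: a ray, as slopes to the right and down, at radius r is drawn at 1 + k1 r^2 times it, then the intrinsics apply), "camera_from_world" (4x4, takes a point from world to camera coordinates). Camera axes: x right, y up, looking along -z (the intrinsics and any distortion apply to the point x, -y, -z); pixel columns grow to the right and rows downward; lengths in mm; the calibration is good to about 2 mm. A picture is of the moment at which its call begins: read the wrist's pose just before it. camera_model takes no time and is no camera call; for the wrist camera it gives the pose at the moment of the call.
- manip.hand_in(): hands the job in; it is judged then, once.
The state is a dict: "time_s": time; "qpos": joint angles; "dq": joint speeds; "tau": joint torques, N m; "tcp_pos": TCP position; "tcp_rot": TCP orientation; "wrist_force": force on the tool from outside, world axes, zero at the start; "torque": the same for the moment, N m; "finger_gap": finger opening in mm; "finger_force": force on a finger pad.
Only numpy, scipy, OpenCV 4.12 (cv2) and the standard library are available. Lean on these libraries where they do the work, as an engineer would, in place of code of your own. Each camera call takes 0.05 s, during which the arm holds its last target. There are 200 camera calls.

## Working session

There is one attempt and no reset: what is moved stays moved. The work goes in short steps, Python scripts to look and compute and a shell command to move; the robot and the scene stay as the last step left them, time stands still between calls to the robot, and variables do not carry over. Pictures are saved under pics/ and viewed, at most 10 in all, crops included, and the job is handed in when it is done.

```bash
ls; mkdir -p pics; cat > h.py <<'E'
import numpy as np, cv2
from plant import manip
def grab(n):
    m=manip.camera_model(n); p,d=manip.grab_frame(n); return m,p,d
def world(m,u,v,d):
    "pixels+depth -> world pts"
    u,v,d=[np.asarray(a,float) for a in (u,v,d)]
    x,y=und(m,u,v)
    c=np.stack([x*d,-y*d,-d,np.ones_like(d)],-1)
    return (c@np.linalg.inv(m["camera_from_world"]).T)[...,:3]
def und(m,u,v):
    xd=(u-m["cx"])/m["fx"]; yd=(v-m["cy"])/m["fy"]; x,y=xd,yd
    for _ in range(10):
        s=1+m["k1"]*(x*x+y*y); x,y=xd/s,yd/s
    return x,y
def onplane(m,u,v,z):
    a=world(m,u,v,np.full(np.shape(u),1.)); b=world(m,u,v,np.full(np.shape(u),1000.))
    t=(z-a[...,2])/(b[...,2]-a[...,2]); return a+t[...,None]*(b-a)
E
python3 - <<'E'
from h import *
for n in("top","scene"):
    m,p,d=grab(n); cv2.imwrite(f"pics/{n}0.png",p[...,::-1]); np.savez(f"{n}0.npz",p=p,d=d,**{k:np.array(v) for k,v in m.items()})
    print(n,m["k1"],np.linalg.inv(m["camera_from_world"])[:3,3])
E
```

```text
pics
top -0.050038995333436954 [ 500.0144057   -10.44568994 1121.78939807]
scene -0.03381266519840487 [1070.68607835  183.85171303  894.69933967]
```

View pics/top0.png

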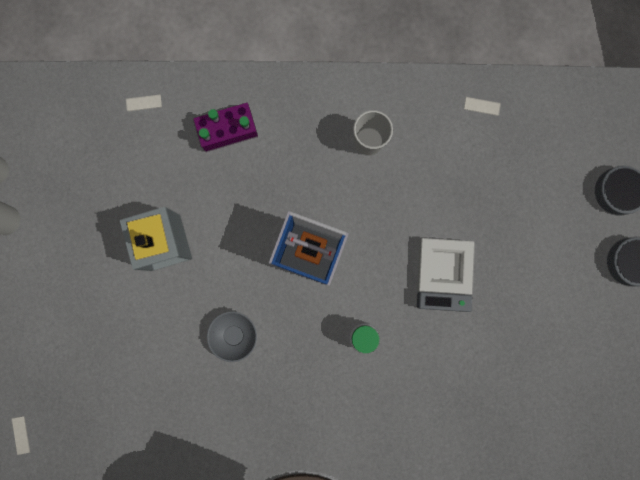

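View pics/scene0.png

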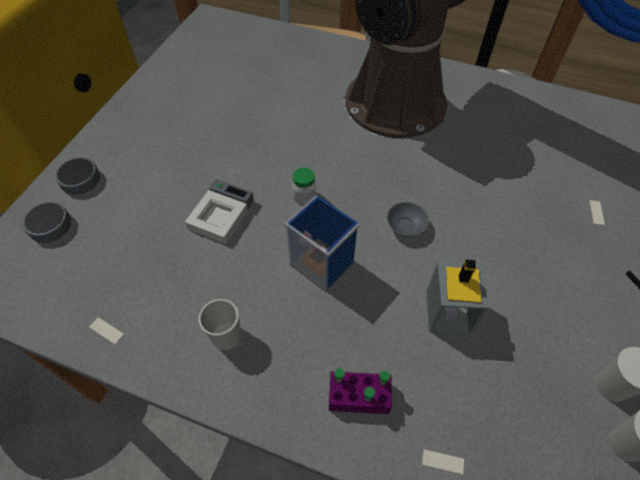

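The top view shows the yellow plate at (148,238) with the handle at about (144,241). The well is at (309,249) with red rings at about (291,239) and (330,253), and the dock socket is at (446,265). The scene view agrees: stand at (462,290), well at (322,240), dock at (218,213).

```bash
cat > m0.py <<'E'
from h import *
z=np.load("top0.npz"); m={k:z[k] for k in z.files if k not in "pd"}; p=z["p"]; d=z["d"]
vv,uu=np.mgrid[:480,:640]; W=world(m,uu,vv,d); H=W[...,2]
hsv=cv2.cvtColor(p,cv2.COLOR_RGB2HSV); h,s,v=cv2.split(hsv)
def rect(mask,zz,name,box,mn=5):
    mk=np.zeros_like(mask,np.uint8); x0,y0,x1,y1=box; mk[y0:y1,x0:x1]=mask[y0:y1,x0:x1]
    ys,xs=np.nonzero(mk); P=onplane(m,xs,ys,zz)[:,:2].astype(np.float32)
    r=cv2.minAreaRect(P); print(name,len(xs),"rect",np.round(r[0],1),np.round(r[1],1),round(r[2],1),"mean",P.mean(0).round(1),"H med",np.median(H[ys,xs]).round(1)); return P
rect((h>18)&(h<35)&(s>120)&(v>80),123,"plate",(110,200,190,280))
rect((H>155),176,"handle top",(110,200,190,280))
rect((H>105),118,"stand",(110,200,190,280))
rect((H>135),147,"well rim",(260,200,360,300))
red=((h<6)|(h>172))&(s>90)&(v>60)
mk=(red*255).astype(np.uint8); mk[:200]=0;mk[300:]=0;mk[:,:260]=0;mk[:,360:]=0
n,l,st,c=cv2.connectedComponentsWithStats(mk)
for i in range(1,n):
    if st[i,4]>=3: print("red",c[i],st[i,4],onplane(m,*c[i],82).round(1))
rect((H>20)&(H<40)&(v>120)&(s<60),28,"dock white",(400,220,490,320))
rect((H>20)&(H<45),28,"dock all",(400,220,490,320))
for n,b,hh in(("jar",(345,320,385,360),75),("beaker",(345,100,400,160),90),("dish",(195,300,265,370),30),("rack",(180,90,265,160),45)):
    rect(H>hh*.75,hh,n,b)
E
python3 m0.py
```

```text
plate 1112 rect [578.7 276.2] [67.8 60.1] 15.2 mean [579.9 275. ] H med 122.9
handle top 190 rect [570.1 259.5] [111.5 102.2] 8.3 mean [568.9 268.1] H med 176.3
stand 2527 rect [574.4 276. ] [118.4 108.5] 8.3 mean [577.4 274.2] H med 120.6
well rim 1007 rect [559.9   2. ] [161.  155.9] 76.6 mean [563.2  -6.5] H med 146.9
red [291.7 239.1] 10 [580.3  24.3  82. ]
red [329.33333333 253.11111111] 9 [555.7 -44.2  82. ]
dock white 1866 rect [ 537.7 -269.4] [100.  100.3] 86.7 mean [ 537.7 -268.4] H med 28.2
dock all 2906 rect [ 520.7 -268.1] [101.9 134.8] 87.1 mean [ 516.5 -268.4] H med 29.4
jar 616 rect [ 402.  -111.2] [58.8 48.9] 71.3 mean [ 402.4 -110.5] H med 75.3
beaker 448 rect [ 791.  -123.1] [95.8 77. ] 8.9 mean [ 786.7 -123.4] H med 86.5
dish 616 rect [394.6 141.1] [113.1 111.5] 5.5 mean [398.1 138.8] H med 28.7
rack 1877 rect [806.3 161.3] [127.2 157.2] 3.2 mean [801.1 158.9] H med 45.4
```

```bash
cat > go.py <<'E'
# usage: go.py x y z yawdeg  (yaw of tool y axis, mod 180) -> total shares to get there
import sys; from h import *
from scipy.spatial.transform import Rotation as R
s=manip.read_state(); r=R.from_rotvec(s["tcp_rot"]).as_matrix(); p=np.array(s["tcp_pos"])
ya=np.degrees(np.arctan2(r[1,1],r[0,1]))
print("t",s["time_s"],"tcp",p.round(1),"zaxis",r[:,2].round(3),"yaw_y",ya.round(2),"q",np.round(s["qpos"],2),"F",np.round(s["wrist_force"],1),"gap",s["finger_gap"])
if len(sys.argv)>4:
    x,y,z,w=map(float,sys.argv[1:5]); dy=(w-ya+90)%180-90
    zd=-r[:,2]; c=np.cross(r[:,2],[0,0,-1]) # levelling
    rot=(R.from_euler("z",dy,degrees=True)*R.from_rotvec(c))
    print("shift share",((np.array([x,y,z])-p)/250).round(4),"turn share",(rot.as_rotvec()/np.pi).round(4),"dyaw",round(dy,1))
E
python3 go.py 568.6 273.4 250 105.2; python3 go.py 568.6 273.4 250 15.2
```

```text
t 0.1 tcp [211.5 614.2 230.8] zaxis [-0.    -0.001 -1.   ] yaw_y 70.99 q [ 1.19  0.48  1.6   0.    1.07 -0.05] F [-0.4  0.7 -0.3] gap 85.48742271764617
shift share [ 1.4282 -1.3633  0.077 ] turn share [ 0.0003 -0.      0.1901] dyaw 34.2
t 0.1 tcp [211.5 614.2 230.8] zaxis [-0.    -0.001 -1.   ] yaw_y 70.99 q [ 1.19  0.48  1.6   0.    1.07 -0.05] F [-0.4  0.7 -0.3] gap 85.48742271764617
shift share [ 1.4282 -1.3633  0.077 ] turn share [ 2.000e-04 -3.000e-04 -3.099e-01] dyaw -55.8
```

```bash
python3 -m pendant '[[0.7,-0.68,0.2,0,0,-0.15],[0.7,-0.68,0.2,0,0,-0.15],[0.7,-0.68,0.2,0,0,-0.15],[0.7,-0.68,0.2,0,0,-0.15],[0.7,-0.68,0.2,0,0,-0.15]]' 1
python3 -m pendant '[[0.7,-0.68,0.2,0,0,-0.16],[0.7,-0.68,0.2,0,0,-0.16],[0.7,-0.68,0.2,0,0,-0.16],[0.7,-0.68,0.2,0,0,-0.16],[0.7,-0.68,0.2,0,0,-0.16]]'
python3 go.py 568.6 273.4 260 15.2
python3 - <<'E'
from h import *
m,p,d=grab("wrist"); cv2.imwrite("pics/w1.png",p[...,::-1]); np.savez("w1.npz",p=p,d=d,**{k:np.array(v) for k,v in m.items()})
E
```

```text
time_s: 0.6
tcp_pos: [387.7, 442.9, 281.5]
tcp_rot: [-1.229, -2.891, 0.001]
wrist_force: [0.1, -0.1, -0.4]
finger_gap: 85.5
finger_force: 0.0
time_s: 1.1
tcp_pos: [562.8, 272.7, 331.6]
tcp_rot: [-1.911, -2.493, 0.0]
wrist_force: [0.4, 1.8, 0.0]
finger_gap: 85.3
finger_force: 0.0
t 1.1 tcp [562.8 272.7 331.6] zaxis [-0. -0. -1.] yaw_y 15.05 q [0.4  0.36 1.53 0.   1.25 0.14] F [0.4 1.8 0. ] gap 85.30438741463304
shift share [ 0.0231  0.0026 -0.2862] turn share [ 0.     -0.0001  0.0009] dyaw 0.2
```

View pics/w1.png

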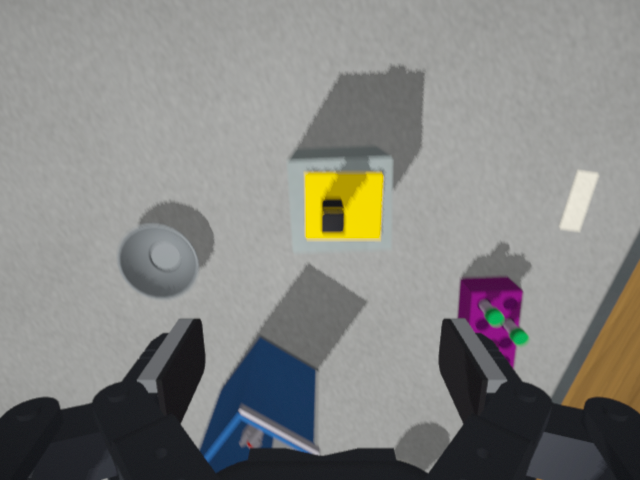

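The wrist picture shows the yellow plate at (344,206), the handle with its top at about (333,224), and its sides nearly square to the image.

```bash
python3 - <<'E'
from h import *
z=np.load("w1.npz"); m={k:z[k] for k in z.files if k not in "pd"}; p=z["p"]; d=z["d"]
vv,uu=np.mgrid[:480,:640]; W=world(m,uu,vv,d); H=W[...,2]
h,s,v=cv2.split(cv2.cvtColor(p,cv2.COLOR_RGB2HSV))
def rect(mask,zz,n):
    mk=np.zeros_like(mask,np.uint8); mk[165:250,298:390]=mask[165:250,298:390]
    cs,_=cv2.findContours(mk,cv2.RETR_EXTERNAL,cv2.CHAIN_APPROX_NONE); c=max(cs,key=cv2.contourArea)[:,0]
    P=onplane(m,c[:,0],c[:,1],zz)[:,:2].astype(np.float32); r=cv2.minAreaRect(P)
    print(n,np.round(r[0],1),np.round(r[1],1),round(r[2],1),"medH",np.median(H[mk>0]).round(1)); return r
r=rect((h>18)&(h<35)&(s>120),123,"plate")
for a in(15.2,r[2],r[2]-90): t=np.radians(a); print(round(a,1),"stem",np.round(np.array(r[0])-10.5*np.array([np.cos(t),np.sin(t)]),1))
rect((H>168)&(v<80),176,"top")
E
```

```text
plate [580.4 274.4] [67.6 59.1] 15.0 medH 121.6
15.2 stem [570.3 271.6]
15.0 stem [570.3 271.6]
-75.0 stem [577.7 284.5]
top [570.  271.8] [14.4 13.2] 15.0 medH 175.5
```

```bash
python3 -m pendant '[[0.033,-0.01,-0.15,0,0,0],[0.033,-0.01,-0.3,0,0,0],[0.033,-0.01,-0.45,0,0,0],[0.033,-0.01,-0.5,0,0,0],[0.033,-0.01,-0.5,0,0,0]]' 1
python3 -m pendant '[[0,0,-0.1,0,0,0],[0,0,-0.2,0,0,0],[0,0,-0.29,0,0,0],[0,0,-0.29,0,0,0],[0,0,-0.29,0,0,0]]'
python3 go.py 570 272 134 15
python3 -m pendant '[[0,0,0,0,0,0],[0,0,0,0,0,0],[0,0,0,0,0,0],[0,0,0,0,0,0],[0,0,0,0,0,0]]' 0
python3 -m pendant '[[0,0,0,0,0,0],[0,0,0,0,0,0],[0,0,0,0,0,0],[0,0,0,0,0,0],[0,0,0,0,0,0]]' 0
python3 go.py
```

```text
time_s: 1.65
tcp_pos: [568.9, 271.7, 204.7]
tcp_rot: [-1.907, -2.494, 0.005]
wrist_force: [0.8, 0.4, 0.7]
finger_gap: 85.0
finger_force: 0.0
time_s: 2.15
tcp_pos: [570.9, 272.6, 135.6]
tcp_rot: [1.908, 2.495, 0.002]
wrist_force: [-0.0, -0.8, 1.3]
finger_gap: 85.5
finger_force: 0.0
t 2.15 tcp [570.9 272.6 135.6] zaxis [ 0.002  0.001 -1.   ] yaw_y 15.2 q [ 0.4   0.56  1.73 -0.    0.85  0.13] F [-0.  -0.8  1.3] gap 85.54577077215136
shift share [-0.0034 -0.0023 -0.0063] turn share [-0.0002  0.0005 -0.0011] dyaw -0.2
time_s: 2.65
tcp_pos: [570.2, 272.1, 134.2]
tcp_rot: [1.908, 2.495, 0.001]
wrist_force: [-1.1, -0.2, 4.2]
finger_gap: 16.6
finger_force: 58.4
time_s: 3.15
tcp_pos: [570.2, 272.1, 134.2]
tcp_rot: [1.908, 2.495, 0.001]
wrist_force: [-0.8, -0.0, 6.8]
finger_gap: 17.5
finger_force: 58.5
t 3.15 tcp [570.2 272.1 134.2] zaxis [ 0.  0. -1.] yaw_y 15.19 q [ 0.4   0.56  1.73 -0.    0.85  0.13] F [-0.8 -0.   6.8] gap 17.507522224923004
```

```bash
python3 -m pendant '[[0,0,0.04,0,0,0],[0,0,0.1,0,0,0],[0,0,0.18,0,0,0],[0,0,0.26,0,0,0],[0,0,0.34,0,0,0]]' 0
python3 -m pendant '[[0,0,0.1,0,0,0],[0,0,0.2,0,0,0],[0,0,0.3,0,0,0],[0,0,0.34,0,0,0],[0,0,0.34,0,0,0]]'
python3 go.py 540 20 304 -19.75
python3 -m pendant '[[-0.02,-0.1,0,0,0,-0.03],[-0.05,-0.25,0,0,0,-0.07],[-0.08,-0.4,0,0,0,-0.1],[-0.11,-0.55,0,0,0,-0.14],[-0.11,-0.6,0,0,0,-0.18]]'
python3 go.py 540 20 304 -19.75
```

```text
time_s: 3.65
tcp_pos: [570.0, 272.1, 220.8]
tcp_rot: [1.908, 2.495, 0.001]
wrist_force: [0.4, 0.2, -2.2]
finger_gap: 17.3
finger_force: 58.7
time_s: 4.15
tcp_pos: [570.6, 272.3, 305.7]
tcp_rot: [1.907, 2.494, 0.004]
wrist_force: [-0.1, -0.1, -2.1]
finger_gap: 17.2
finger_force: 58.9
t 4.15 tcp [570.6 272.3 305.7] zaxis [ 0.003  0.001 -1.   ] yaw_y 15.19 q [0.4  0.39 1.55 0.   1.2  0.13] F [-0.1 -0.1 -2.1] gap 17.232566196393336
shift share [-0.1222 -1.0093 -0.007 ] turn share [-1.000e-04  1.000e-03 -1.941e-01] dyaw -34.9
time_s: 4.65
tcp_pos: [540.7, 119.1, 302.5]
tcp_rot: [-2.534, -1.855, 0.004]
wrist_force: [-0.2, 0.3, -1.7]
finger_gap: 17.5
finger_force: 58.8
t 4.65 tcp [540.7 119.1 302.5] zaxis [-0.003 -0.001 -1.   ] yaw_y -17.58 q [ 0.16  0.28  1.73 -0.    1.14  0.47] F [-0.2  0.3 -1.7] gap 17.493999824383362
shift share [-0.0026 -0.3965  0.0058] turn share [ 0.0003 -0.0008 -0.012 ] dyaw -2.2
```

```bash
python3 - <<'E'
from h import *
out=[]
for n in("scene","top"):
    m,p,d=grab(n); np.savez(f"{n}1.npz",p=p,d=d,**{k:np.array(v) for k,v in m.items()})
    C=m["camera_from_world"]@np.array([547,118,230,1.]); u=int(m["fx"]*C[0]/-C[2]+m["cx"]); v=int(m["fy"]*C[1]/C[2]+m["cy"]); print(n,u,v)
    u0=max(0,min(540,u-50)); v0=max(0,min(380,v-50)); print(u0,v0)
    out.append(cv2.resize(p[v0:v0+100,u0:u0+100],(400,400),interpolation=cv2.INTER_NEAREST))
cv2.imwrite("pics/c1.png",np.hstack(out)[...,::-1])
E
```

```text
scene 392 209
342 159
top 228 252
178 202
```

View pics/c1.png

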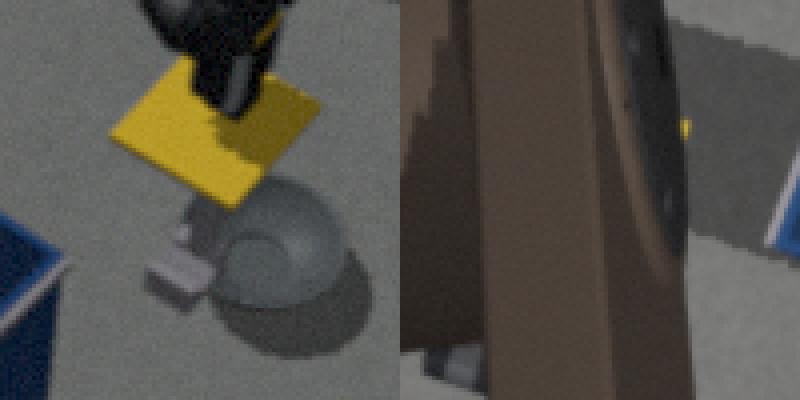

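The scene crop shows the drip plate's corners at crop pixels (110,133), (232,206) and (320,103), with the hook lip at about (180,282). The arm blocks the rod in the top view. I'll compare predicted points with the picture.

```bash
cat > ov.py <<'E'
from h import *
def load(f):
    z=np.load(f); return {k:z[k] for k in z.files if k not in "pd"},z["p"],z["d"]
def proj(m,P):
    P=np.atleast_2d(P); c=np.c_[P,np.ones(len(P))]@np.array(m["camera_from_world"]).T; x=c[:,0]/-c[:,2]; y=-c[:,1]/-c[:,2]; k=1+m["k1"]*(x*x+y*y)
    return np.c_[m["fx"]*x*k+m["cx"],m["fy"]*y*k+m["cy"]]
def fr(o,yaw,L):
    t=np.radians(yaw); L=np.array(L,float); return np.c_[o[0]+L[:,0]*np.cos(t)-L[:,1]*np.sin(t),o[1]+L[:,0]*np.sin(t)+L[:,1]*np.cos(t),o[2]+L[:,2]]
E
python3 - <<'E'
from ov import *
m,p,d=load("scene1.npz")
h,s,v=cv2.split(cv2.cvtColor(p,cv2.COLOR_RGB2HSV))
y=((h>18)&(h<35)&(s>120)).astype(np.uint8); y[:150]=0;y[230:]=0;y[:,:350]=0;y[:,430:]=0
c=max(cv2.findContours(y,0,1)[0],key=cv2.contourArea)[:,0]
# expected
o=[540.7,119.1,302.5+14.8]
pl=fr(o,-17.58,[[44.5,-30,-26],[44.5,30,-26],[-23.5,30,-26],[-23.5,-30,-26]])
print("exp plate px",proj(m,pl).round(1).tolist())
print("contour extremes L",c[c[:,0].argmin()],"R",c[c[:,0].argmax()],"B",c[c[:,1].argmax()])
for q in (c[c[:,0].argmin()],c[c[:,0].argmax()],c[c[:,1].argmax()]): print(onplane(m,*q.astype(float),pl[0,2]).round(1))
print(pl.round(1).tolist())
hk=fr(o,-17.58,[[26,-12,-123],[26,12,-123],[21,12,-123],[21,-12,-123]])
P=proj(m,hk); print("exp lip px",P.round(1).tolist(),"crop",((P-[342,159])*4).round(0).tolist())
wc=fr([568,-10,0],-19.75,[[39,51,147],[39,-51,147],[-55,-51,147],[-55,51,147]]); br=fr([568,-10,78],-19.75,[[0,-36,4],[0,36,4]])
I=p.copy()
I=cv2.resize(p[190:300,270:380],(600,600),interpolation=cv2.INTER_CUBIC)
s_=600/110
for X,col in((wc,(255,255,0)),(br,(0,255,0))):
    for a in proj(m,X): cv2.circle(I,tuple(int(k) for k in ((a-[270,190]+.5)*s_)),3,col,-1)
cv2.imwrite("pics/c2.png",I[...,::-1])
E
```

```text
exp plate px [[367.7, 191.2], [398.9, 209.6], [421.7, 183.7], [391.1, 166.7]]
contour extremes L [370 191] R [421 186] B [399 211]
[572.4  80.5 291.3]
[532.5 155.  291.3]
[594.9 135.2 291.3]
[[574.1, 77.1, 291.3], [592.2, 134.3, 291.3], [527.4, 154.8, 291.3], [509.2, 97.6, 291.3]]
exp lip px [[377.5, 224.7], [388.7, 231.6], [390.2, 229.8], [379.1, 223.0]] crop [[142.0, 263.0], [187.0, 290.0], [193.0, 283.0], [148.0, 256.0]]
```

View pics/c2.png

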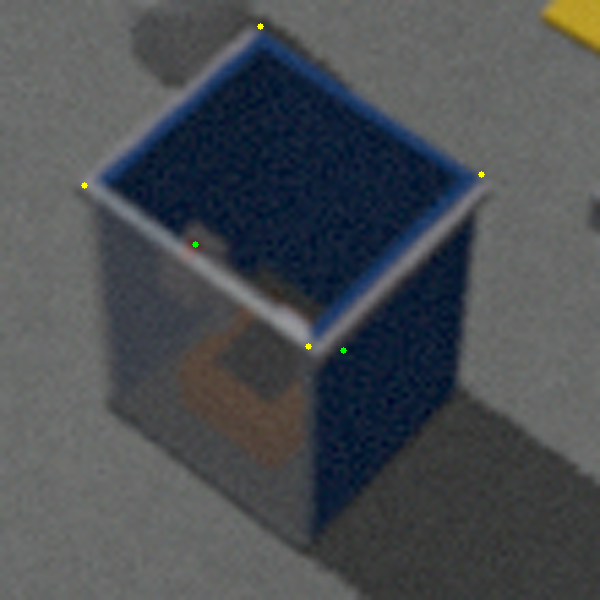

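```bash
python3 go.py 533.7 1.7 302 -19.75
```

```text
t 4.75 tcp [541.7 120.2 302.8] zaxis [-0.002 -0.001 -1.   ] yaw_y -17.52 q [ 0.16  0.28  1.73 -0.    1.14  0.47] F [ 0.5  1.3 -1.6] gap 17.04707774664589
shift share [-0.0321 -0.4739 -0.0031] turn share [ 0.0002 -0.0005 -0.0124] dyaw -2.2
```

```bash
python3 -m pendant '[[-0.01,-0.12,0,0,0,-0.004],[-0.02,-0.24,0,0,0,-0.008],[-0.03,-0.36,0,0,0,-0.012],[-0.032,-0.45,0,0,0,-0.012],[-0.032,-0.474,0,0,0,-0.012]]'
python3 -m pendant '[[0,0,-0.01,0,0,0],[0,0,-0.02,0,0,0],[0,0,-0.04,0,0,0],[0,0,-0.06,0,0,0],[0,0,-0.06,0,0,0]]'
python3 go.py 533.7 1.7 176.5 -19.75
python3 - <<'E'
from ov import *
from scipy.spatial.transform import Rotation as R
s=manip.read_state(); t=np.array(s["tcp_pos"])
m,p,d=grab("scene"); np.savez("scene2.npz",p=p,d=d,**{k:np.array(v) for k,v in m.items()})
s_=600/110
I=cv2.resize(p[180:290,270:380],(600,600),interpolation=cv2.INTER_CUBIC)
cv2.imwrite("pics/c3.png",I[...,::-1])
E
```

```text
time_s: 5.25
tcp_pos: [534.2, 2.5, 303.0]
tcp_rot: [-2.561, -1.818, 0.002]
wrist_force: [-0.2, 0.1, -1.4]
finger_gap: 17.2
finger_force: 58.9
time_s: 5.75
tcp_pos: [534.0, 4.1, 287.8]
tcp_rot: [-2.562, -1.817, 0.002]
wrist_force: [-0.7, 0.4, -1.9]
finger_gap: 17.4
finger_force: 58.9
t 5.75 tcp [534.    4.1 287.8] zaxis [-0.001  0.    -1.   ] yaw_y -19.31 q [-0.05  0.26  1.79  0.    1.09  0.29] F [-0.7  0.4 -1.9] gap 17.37119373949596
shift share [-0.0012 -0.0098 -0.4453] turn share [-0.     -0.0004 -0.0024] dyaw -0.4
```

View pics/c3.png

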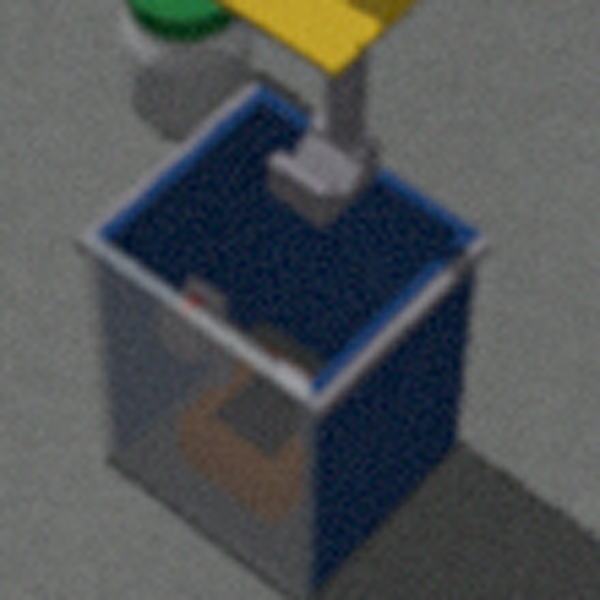

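The hook hangs over the roomy -x side, with its lip at about (315,165) and inside the rim. I'll correct 2.4 mm in y and lower it.

```bash
python3 -m pendant '[[-0.001,-0.01,-0.03,0,0,-0.002],[-0.001,-0.01,-0.08,0,0,-0.002],[-0.001,-0.01,-0.14,0,0,-0.002],[-0.001,-0.01,-0.2,0,0,-0.002],[-0.001,-0.01,-0.24,0,0,-0.002]]'
python3 -m pendant '[[0,0,-0.05,0,0,0],[0,0,-0.11,0,0,0],[0,0,-0.16,0,0,0],[0,0,-0.195,0,0,0],[0,0,-0.205,0,0,0]]'
python3 go.py 556.8 -6.6 176.5 -19.75
```

```text
time_s: 6.3
tcp_pos: [533.5, 1.0, 227.0]
tcp_rot: [-2.569, -1.807, 0.002]
wrist_force: [-0.5, 0.2, -1.9]
finger_gap: 17.5
finger_force: 58.9
time_s: 6.8
tcp_pos: [533.8, 1.1, 176.5]
tcp_rot: [-2.569, -1.808, 0.002]
wrist_force: [-0.2, 1.3, -1.8]
finger_gap: 17.5
finger_force: 58.8
t 6.8 tcp [533.8   1.1 176.5] zaxis [-0.001  0.    -1.   ] yaw_y -19.73 q [-0.05  0.39  1.92 -0.    0.84  0.29] F [-0.2  1.3 -1.8] gap 17.45789448502228
shift share [ 0.0921 -0.0307  0.    ] turn share [-0.     -0.0004 -0.0001] dyaw -0.0
```

```bash
python3 -m pendant '[[0.02,-0.007,0,0,0,0],[0.045,-0.015,0,0,0,0],[0.07,-0.024,0,0,0,0],[0.092,-0.031,0,0,0,0],[0.092,-0.031,0,0,0,0]]'
python3 -m pendant '[[0,0,0.01,0,0,0],[0,0,0.025,0,0,0],[0,0,0.04,0,0,0],[0,0,0.055,0,0,0],[0,0,0.07,0,0,0]]'
python3 -m pendant '[[0,0,0.01,0,0,0],[0,0,0.02,0,0,0],[0,0,0.03,0,0,0],[0,0,0.04,0,0,0],[0,0,0.04,0,0,0]]'
python3 go.py
```

```text
time_s: 7.3
tcp_pos: [558.3, -7.0, 177.8]
tcp_rot: [2.569, 1.807, 0.001]
wrist_force: [-0.0, 0.5, -2.3]
finger_gap: 17.3
finger_force: 58.9
time_s: 7.8
tcp_pos: [557.0, -6.6, 195.4]
tcp_rot: [-2.569, -1.808, 0.0]
wrist_force: [-0.1, 0.3, -3.8]
finger_gap: 17.1
finger_force: 58.6
time_s: 8.3
tcp_pos: [557.3, -6.7, 205.4]
tcp_rot: [2.569, 1.808, 0.0]
wrist_force: [0.5, -0.3, -4.8]
finger_gap: 17.3
finger_force: 58.6
t 8.3 tcp [557.3  -6.7 205.4] zaxis [ 0. -0. -1.] yaw_y -19.73 q [-0.07  0.38  1.84  0.    0.92  0.28] F [ 0.5 -0.3 -4.8] gap 17.310725112668308
```

```bash
python3 -m pendant '[[0,0,0.02,0,0,0],[0,0,0.06,0,0,0],[0,0,0.11,0,0,0],[0,0,0.17,0,0,0],[0,0,0.23,0,0,0]]'
python3 -m pendant '[[0,0,0.06,0,0,0],[0,0,0.12,0,0,0],[0,0,0.18,0,0,0],[0,0,0.24,0,0,0],[0,0,0.29,0,0,0]]'
python3 -m pendant '[[0,0,0.04,0,0,0],[0,0,0.065,0,0,0],[0,0,0.08,0,0,0],[0,0,0.08,0,0,0],[0,0,0.08,0,0,0]]'
python3 go.py
python3 - <<'E'
from h import *
m,p,d=grab("scene"); np.savez("scene3.npz",p=p,d=d,**{k:np.array(v) for k,v in m.items()})
cv2.imwrite("pics/c4.png",cv2.resize(p[100:290,230:420],(600,600),interpolation=cv2.INTER_CUBIC)[...,::-1])
E
```

```text
time_s: 8.8
tcp_pos: [557.4, -6.7, 264.2]
tcp_rot: [2.569, 1.808, 0.001]
wrist_force: [0.8, -0.1, -5.1]
finger_gap: 17.3
finger_force: 58.6
time_s: 9.3
tcp_pos: [557.4, -6.7, 337.0]
tcp_rot: [2.568, 1.807, 0.002]
wrist_force: [-0.0, 0.2, -4.1]
finger_gap: 17.3
finger_force: 58.7
time_s: 9.8
tcp_pos: [557.0, -6.7, 354.6]
tcp_rot: [-2.569, -1.808, 0.001]
wrist_force: [0.3, -0.4, -4.6]
finger_gap: 17.3
finger_force: 58.8
t 9.8 tcp [557.   -6.7 354.6] zaxis [-0.001  0.    -1.   ] yaw_y -19.73 q [-0.07  0.24  1.65 -0.    1.25  0.28] F [ 0.3 -0.4 -4.6] gap 17.27283494296607
```

View pics/c4.png

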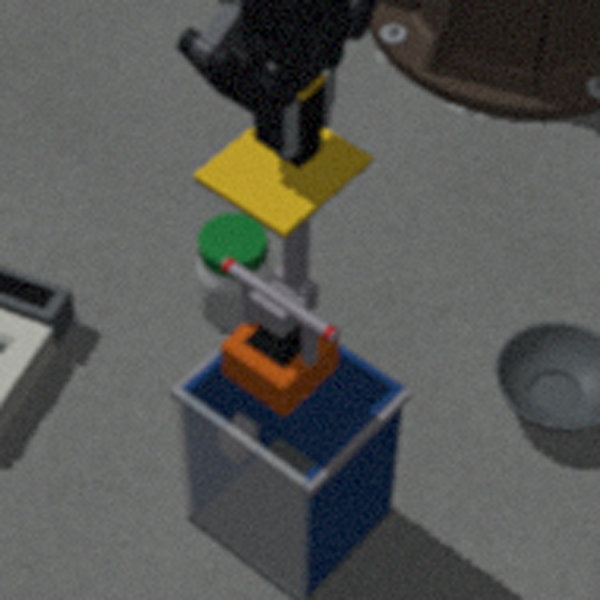

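```bash
python3 -m pendant '[[-0.001,-0.01,0,0,0,0.003],[-0.004,-0.03,0,0,0,0.01],[-0.009,-0.07,0,0,0,0.023],[-0.014,-0.12,0,0,0,0.04],[-0.02,-0.17,0,0,0,0.06]]'
python3 -m pendant '[[-0.006,-0.055,0,0,0,0.015],[-0.013,-0.11,0,0,0,0.025],[-0.02,-0.165,0,0,0,0.032],[-0.026,-0.22,0,0,0,0.032],[-0.032,-0.275,0,0,0,0.032]]'
python3 -m pendant '[[-0.006,-0.055,0,0,0,0],[-0.013,-0.11,0,0,0,0],[-0.02,-0.165,0,0,0,0],[-0.026,-0.22,0,0,0,0],[-0.032,-0.275,0,0,0,0]]'
python3 -m pendant '[[-0.006,-0.055,0,0,0,0],[-0.013,-0.11,0,0,0,0],[-0.02,-0.165,0,0,0,0],[-0.026,-0.21,0,0,0,0],[-0.03,-0.24,0,0,0,0]]'
python3 -m pendant '[[-0.003,-0.025,0,0,0,0],[-0.005,-0.04,0,0,0,0],[-0.01,-0.05,0,0,0,0],[-0.01,-0.055,0,0,0,0],[-0.01,-0.055,0,0,0,0]]'
python3 go.py 526 -269.8 250 -3.1
```

```text
time_s: 10.35
tcp_pos: [552.0, -49.7, 354.7]
tcp_rot: [-2.384, -2.045, 0.001]
wrist_force: [1.4, 0.1, -4.3]
finger_gap: 17.5
finger_force: 58.8
time_s: 10.85
tcp_pos: [544.0, -118.8, 354.8]
tcp_rot: [-2.282, -2.158, 0.0]
wrist_force: [-0.3, -0.3, -3.8]
finger_gap: 17.2
finger_force: 58.8
time_s: 11.35
tcp_pos: [536.1, -187.9, 355.1]
tcp_rot: [2.282, 2.159, 0.0]
wrist_force: [0.2, -0.1, -4.6]
finger_gap: 17.2
finger_force: 58.8
time_s: 11.85
tcp_pos: [528.5, -247.9, 355.0]
tcp_rot: [-2.283, -2.158, 0.0]
wrist_force: [0.5, 0.4, -3.9]
finger_gap: 17.0
finger_force: 58.8
time_s: 12.35
tcp_pos: [526.2, -260.3, 355.1]
tcp_rot: [2.282, 2.159, 0.0]
wrist_force: [-0.3, 0.1, -4.4]
finger_gap: 17.2
finger_force: 58.8
t 12.35 tcp [ 526.2 -260.3  355.1] zaxis [ 0.  0. -1.] yaw_y -3.16 q [-0.51  0.29  1.58  0.    1.27 -0.46] F [-0.3  0.1 -4.4] gap 17.247109086238552
shift share [-0.0009 -0.0379 -0.4204] turn share [-0.      0.      0.0003] dyaw 0.1
```

```bash
python3 -m pendant '[[0,-0.006,-0.02,0,0,0],[0,-0.015,-0.06,0,0,0],[0,-0.025,-0.11,0,0,0],[0,-0.035,-0.17,0,0,0],[0,-0.038,-0.23,0,0,0]]'
python3 -m pendant '[[0,0,-0.06,0,0,0],[0,0,-0.12,0,0,0],[0,0,-0.18,0,0,0],[0,0,-0.23,0,0,0],[0,0,-0.26,0,0,0]]'
python3 -m pendant '[[0,0,-0.015,0,0,0],[0,0,-0.025,0,0,0],[0,0,-0.03,0,0,0],[0,0,-0.03,0,0,0],[0,0,-0.03,0,0,0]]'
python3 go.py 526 -269.8 225 -3.1
python3 - <<'E'
from ov import *
s=manip.read_state(); t=np.array(s["tcp_pos"])
m,p,d=grab("scene"); np.savez("scene4.npz",p=p,d=d,**{k:np.array(v) for k,v in m.items()})
m2,p2,d2=grab("wrist"); np.savez("w4.npz",p=p2,d=d2,**{k:np.array(v) for k,v in m2.items()})
x0,y0,S=165,145,6
I=cv2.resize(p[y0:y0+100,x0:x0+100],None,fx=4,fy=4,interpolation=cv2.INTER_CUBIC)
dk=fr([539,-270.5,28],-3.1,[[a*50,b*50,0] for a in(-1,1) for b in(-1,1)]+[[a*32,b*32,0] for a in(-1,1) for b in(-1,1)])
o=fr([t[0],t[1],0],-3.16,[[13,0,0]])[0]; fz=t[2]+14.8-129.3-66; print("foot z",fz,"foot exp",o)
pg=fr([o[0],o[1],fz],-3.16,[[a*25,b*25,c] for a in(-1,1) for b in(-1,1) for c in(0,30)]+[[0,-40,66],[0,40,66]])
for X,c in((dk,(0,255,255)),(pg,(0,255,0))):
    for a in proj(m,X): cv2.circle(I,tuple(int(k) for k in ((a-[x0,y0]+.5)*4)),2,c,-1)
J=cv2.resize(p2,(533,400)); cv2.imwrite("pics/c5.png",np.hstack([I[:, :267*1] if 0 else I,J[:,66:466]])[...,::-1])
E
```

```text
time_s: 12.85
tcp_pos: [525.9, -270.1, 295.8]
tcp_rot: [-2.282, -2.158, 0.001]
wrist_force: [0.4, 0.6, -4.7]
finger_gap: 17.1
finger_force: 58.8
time_s: 13.35
tcp_pos: [525.6, -269.6, 230.7]
tcp_rot: [-2.281, -2.158, 0.001]
wrist_force: [-0.2, -0.6, -3.4]
finger_gap: 17.5
finger_force: 58.6
time_s: 13.85
tcp_pos: [526.4, -270.1, 225.5]
tcp_rot: [2.281, 2.159, 0.0]
wrist_force: [0.4, -0.7, -3.7]
finger_gap: 17.2
finger_force: 58.6
t 13.85 tcp [ 526.4 -270.1  225.5] zaxis [ 0.001 -0.    -1.   ] yaw_y -3.17 q [-0.53  0.4   1.74 -0.    1.   -0.47] F [ 0.4 -0.7 -3.7] gap 17.212798426304925
shift share [-0.0017  0.0011 -0.0019] turn share [0.0001 0.0002 0.0004] dyaw 0.1
foot z 44.97690908971913 foot exp [ 539.40495965 -270.79568551    0.        ]
```

View pics/c5.png

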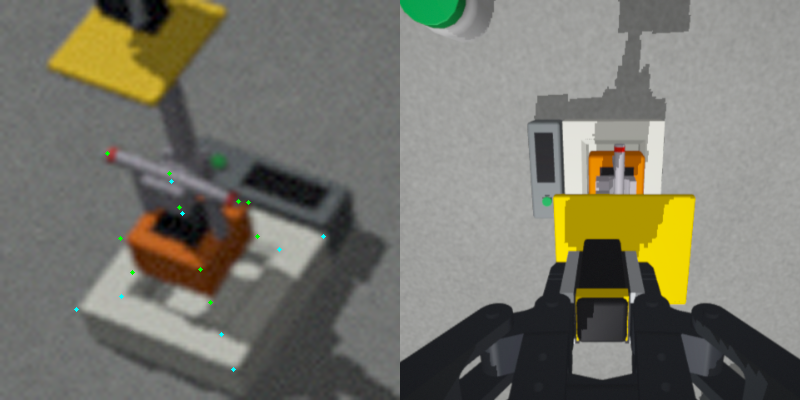

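The left picture shows the plug's block over the socket, with the bar ends at about (110,153) and (237,198). The block looks slightly higher than predicted. The wrist view is partly hidden by the drip plate. I'll measure from the saved frames.

```bash
python3 - <<'E'
from ov import *
for f in("scene4.npz","w4.npz"):
    m,p,d=load(f); vv,uu=np.mgrid[:480,:640]; W=world(m,uu,vv,d)
    h,s,v=cv2.split(cv2.cvtColor(p,cv2.COLOR_RGB2HSV))
    near=(abs(W[...,0]-539)<75)&(abs(W[...,1]+270)<75)&(d>0)
    o=near&(h>5)&(h<17)&(s>140)&(v>50); P=W[o]; Z=P[:,2]
    print(f,"orange n",len(P),"z pct",np.percentile(Z,[1,5,25,50,75,95,99]).round(1))
    P2=P[P[:,2]>np.percentile(Z,97)-6]
    if len(P2)>20:
        A=np.c_[P2[:,:2]-[539,-270],np.ones(len(P2))]; c,*_=np.linalg.lstsq(A,P2[:,2],rcond=None); print("top plane z=",c.round(3),"rect",cv2.minAreaRect(P2[:,:2].astype(np.float32)))
    r=near&((h<5)|(h>174))&(s>90)&(v>50)&(W[...,2]>80)
    n,l,st,ce=cv2.connectedComponentsWithStats(r.astype(np.uint8))
    for i in range(1,n):
        if st[i,4]>4: print("ring",ce[i].round(1),st[i,4],"depth pt",np.median(W[l==i],0).round(1))
    t=near&(abs(W[...,2]-28)<4)&(s<60)&(v>110); Q=W[t]; print("dock top",len(Q),"z",np.median(Q[:,2]).round(1),cv2.minAreaRect(Q[:,:2].astype(np.float32)))
m,p,d=load("scene4.npz"); cv2.imwrite("pics/c6.png",cv2.resize(p[170:245,180:255],(600,600),interpolation=cv2.INTER_CUBIC)[...,::-1])
E
```

```text
scene4.npz orange n 352 z pct [49.2 53.2 61.7 71.3 74.1 75.9 77.6]
top plane z= [-3.4000e-02  2.4000e-02  7.4387e+01] rect ((548.55126953125, -262.9754333496094), (44.61407470703125, 65.9390869140625), 26.518409729003906)
ring [192.5 183. ] 6 depth pt [ 538.1 -307.3  113.3]
ring [222.4 194.4] 8 depth pt [ 543.3 -233.6  113. ]
dock top 571 z 27.2 ((537.4226684570312, -268.7889709472656), (102.95616149902344, 102.82020568847656), 86.0981674194336)
w4.npz orange n 894 z pct [48.5 52.9 67.4 72.4 73.3 74.2 74.9]
top plane z= [0.0000e+00 3.0000e-03 7.2799e+01] rect ((538.8460693359375, -258.3023681640625), (43.996299743652344, 49.18326187133789), 87.69801330566406)
ring [342.4 179.2] 86 depth pt [ 540.3 -234.9  112.6]
dock top 6260 z 26.5 ((526.6043090820312, -268.528076171875), (124.80487060546875, 99.03723907470703), 0.03928946331143379)
```

View pics/c6.png

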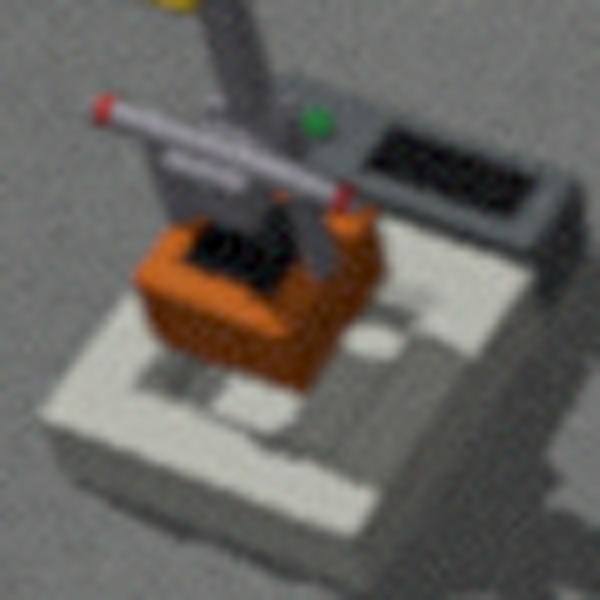

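The saved crop shows the plug upright. Its block's front bottom corner is at (308,388), and the dock's front corner is at (360,530). I'll pin down the plug-to-dock offset with rays from the wrist frame I already have.

```bash
python3 - <<'E'
from ov import *
m,p,d=load("w4.npz"); print("cam",np.linalg.inv(m["camera_from_world"])[:3,3].round(0))
vv,uu=np.mgrid[:480,:640]; W=world(m,uu,vv,d)
h,s,v=cv2.split(cv2.cvtColor(p,cv2.COLOR_RGB2HSV))
near=(abs(W[...,0]-539)<100)&(abs(W[...,1]+270)<90)&(d>0)
o=near&(h>5)&(h<17)&(s>140)&(v>50)
for r in range(178,238,6):
    c=np.nonzero(o[r])[0]
    if len(c): print(r,c.min(),c.max(),"z",W[r,[c.min()+2,c.max()-2],2].round(0),"x@75",[onplane(m,float(k),float(r),75)[:2].round(1).tolist() for k in(c.min()-.5,c.max()+.5)])
for c in range(300,390,8):
    k=np.nonzero(o[:,c])[0]
    if len(k): print("col",c,k.min(),"z",W[k.min()+1:k.min()+14:3,c,2].round(0),"y@45",onplane(m,float(c),k.min()-.5,45)[1].round(1))
w=near&(v>150)&(s<40)&(abs(W[...,2]-28)<5)
for r in(155,165,200,220):
    k=np.nonzero(w[r])[0]; print("white row",r,k.min(),k.max(),onplane(m,k.max()+.5,float(r),28)[:2].round(1),onplane(m,k.min()-.5,float(r),28)[:2].round(1))
for c in(290,300,365,372,380):
    k=np.nonzero(w[:,c])[0]; print("white col",c,k.min(),k.max(),onplane(m,float(c),k.min()-.5,28)[:2].round(1))
cv2.imwrite("pics/c7.png",cv2.resize(p[130:250,260:420],(800,600),interpolation=cv2.INTER_CUBIC)[...,::-1])
E
```

```text
cam [ 530. -192.  366.]
184 307 368 z [63. 63.] x@75 [[516.3, -243.3], [560.8, -245.8]]
190 323 368 z [73. 73.] x@75 [[527.6, -248.3], [560.7, -250.2]]
196 322 372 z [73. 73.] x@75 [[526.6, -252.7], [563.5, -254.7]]
202 319 372 z [75. 72.] x@75 [[524.2, -257.0], [563.4, -259.2]]
208 319 364 z [74. 74.] x@75 [[523.9, -261.4], [557.5, -263.3]]
214 306 314 z [72. 73.] x@75 [[514.1, -265.4], [520.7, -265.8]]
220 306 371 z [73. 72.] x@75 [[513.8, -270.0], [562.4, -272.7]]
226 306 371 z [73. 73.] x@75 [[513.5, -274.6], [562.4, -277.3]]
col 308 182 z [56. 70. 74. 73. 73.] y@45 -246.7
col 316 181 z [54. 67. 72. 73. 73.] y@45 -246.2
col 324 181 z [53. 67. 72. 74. 73.] y@45 -246.6
col 332 181 z [53. 67. 72. 75. 73.] y@45 -246.9
col 356 181 z [54. 67. 72. 74. 73.] y@45 -248.0
col 364 181 z [54. 67. 73. 73. 72.] y@45 -248.3
col 372 188 z [73. 73. 73. 72. 72.] y@45 -254.3
white row 155 275 396 [ 589.  -231.9] [ 489.7 -226.4]
white row 165 275 395 [ 588.2 -240. ] [ 489.  -234.4]
white row 200 266 393 [ 586.6 -269.2] [ 478.7 -263.2]
white row 220 240 392 [ 585.7 -286.6] [ 454.8 -279.3]
white col 290 146 232 [ 502.9 -219.5]
white col 300 146 232 [ 511. -220.]
white col 365 146 167 [ 563.6 -222.9]
white col 372 146 232 [ 569.2 -223.2]
white col 380 146 232 [ 575.7 -223.6]
```

View pics/c7.png

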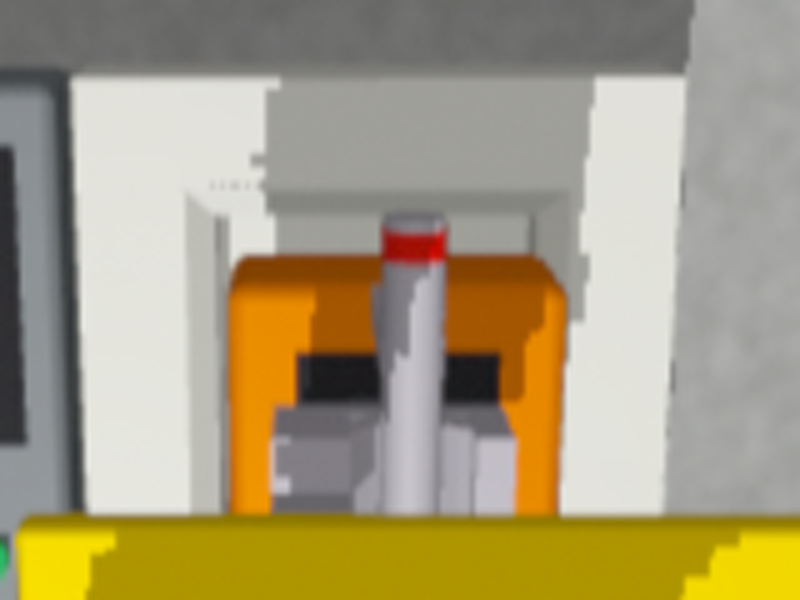

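```bash
python3 -m pendant '[[-0.006,0.004,-0.01,0,0,0],[-0.006,0.004,-0.02,0,0,0],[-0.006,0.004,-0.035,0,0,0],[-0.006,0.004,-0.05,0,0,0],[-0.006,0.004,-0.06,0,0,0]]'
python3 -m pendant '[[0,0,-0.01,0,0,0],[0,0,-0.02,0,0,0],[0,0,-0.03,0,0,0],[0,0,-0.04,0,0,0],[0,0,-0.04,0,0,0]]'
python3 -m pendant '[[0,0,-0.006,0,0,0],[0,0,-0.012,0,0,0],[0,0,-0.018,0,0,0],[0,0,-0.024,0,0,0],[0,0,-0.024,0,0,0]]'
python3 go.py
```

```text
time_s: 14.45
tcp_pos: [524.6, -268.9, 209.5]
tcp_rot: [-2.282, -2.159, 0.0]
wrist_force: [0.3, -0.6, -3.4]
finger_gap: 17.4
finger_force: 58.8
time_s: 14.95
tcp_pos: [524.6, -268.8, 199.7]
tcp_rot: [-2.282, -2.159, 0.0]
wrist_force: [0.2, -1.0, -4.9]
finger_gap: 17.4
finger_force: 58.8
time_s: 15.45
tcp_pos: [524.6, -268.9, 193.8]
tcp_rot: [-2.282, -2.159, 0.0]
wrist_force: [-0.7, -0.6, -3.7]
finger_gap: 17.2
finger_force: 58.8
t 15.45 tcp [ 524.6 -268.9  193.8] zaxis [-0.  0. -1.] yaw_y -3.17 q [-0.53  0.44  1.78 -0.    0.93 -0.47] F [-0.7 -0.6 -3.7] gap 17.181118482752634
```

```bash
python3 -m pendant '[[0,0,-0.005,0,0,0],[0,0,-0.01,0,0,0],[0,0,-0.015,0,0,0],[0,0,-0.02,0,0,0],[0,0,-0.02,0,0,0]]'
python3 -m pendant '[[0,0,-0.005,0,0,0],[0,0,-0.01,0,0,0],[0,0,-0.014,0,0,0],[0,0,-0.014,0,0,0],[0,0,-0.014,0,0,0]]'
python3 go.py
python3 - <<'E'
from ov import *
m,p,d=grab("wrist"); vv,uu=np.mgrid[:480,:640]; W=world(m,uu,vv,d)
h,s,v=cv2.split(cv2.cvtColor(p,cv2.COLOR_RGB2HSV))
near=(abs(W[...,0]-539)<75)&(abs(W[...,1]+270)<75)&(d>0)
o=near&(h>5)&(h<17)&(s>140)&(v>50); print("orange n",o.sum(),"z",np.percentile(W[o][:,2],[5,50,75,95]).round(1))
w=near&(v>150)&(s<40)&(abs(W[...,2]-28)<5); print("dock z",np.median(W[w][:,2]).round(1))
A=W[o]; A=np.c_[A[:,:2]-[538,-270],np.ones(len(A)),A[:,2]]; A=A[abs(A[:,3]-np.median(A[:,3]))<4]; print(np.linalg.lstsq(A[:,:3],A[:,3],rcond=None)[0].round(3))
E
```

```text
time_s: 15.95
tcp_pos: [524.8, -269.0, 189.0]
tcp_rot: [2.282, 2.159, 0.0]
wrist_force: [-0.6, 0.1, -1.3]
finger_gap: 17.3
finger_force: 59.0
time_s: 16.45
tcp_pos: [524.7, -269.0, 185.5]
tcp_rot: [2.282, 2.159, -0.0]
wrist_force: [-0.1, -0.4, -1.4]
finger_gap: 17.3
finger_force: 59.0
t 16.45 tcp [ 524.7 -269.   185.5] zaxis [-0. -0. -1.] yaw_y -3.17 q [-0.53  0.45  1.79 -0.    0.91 -0.47] F [-0.1 -0.4 -1.4] gap 17.32306252188675
orange n 937 z [19.5 37.6 38.5 39.4]
dock z 26.5
[ 1.2000e-02 -3.1000e-02  3.8319e+01]
```

```bash
python3 -m pendant '[[0,0,-0.01,0,0,0],[0,0,-0.02,0,0,0],[0,0,-0.03,0,0,0],[0,0,-0.04,0,0,0],[0,0,-0.04,0,0,0]]'
python3 -m pendant '[[-0.015,0.001,0,0,0,0],[-0.03,0.002,0,0,0,0],[-0.06,0.003,0,0,0,0],[-0.09,0.005,0,0,0,0],[-0.12,0.0065,0,0,0,0]]'
python3 -m pendant '[[0,0,0,0,0,0],[0,0,0.02,0,0,0],[0,0,0.06,0,0,0],[0,0,0.1,0,0,0],[0,0,0.16,0,0,0]]'
python3 go.py 570.2 272.1 310 15.2
```

```text
time_s: 17.0
tcp_pos: [524.5, -268.8, 175.1]
tcp_rot: [-2.282, -2.159, 0.0]
wrist_force: [-0.2, 0.0, -1.8]
finger_gap: 17.2
finger_force: 59.0
time_s: 17.5
tcp_pos: [493.8, -267.2, 175.6]
tcp_rot: [-2.282, -2.159, 0.0]
wrist_force: [0.2, 0.9, -0.8]
finger_gap: 17.4
finger_force: 59.0
time_s: 18.0
tcp_pos: [494.8, -267.3, 216.4]
tcp_rot: [-2.282, -2.159, 0.0]
wrist_force: [0.8, -0.9, -1.3]
finger_gap: 17.3
finger_force: 59.0
t 18.0 tcp [ 494.8 -267.3  216.4] zaxis [-0.  0. -1.] yaw_y -3.16 q [-0.55  0.37  1.82  0.    0.95 -0.49] F [ 0.8 -0.9 -1.3] gap 17.254194991507553
shift share [0.3014 2.1575 0.3744] turn share [-0.    -0.     0.102] dyaw 18.4
```

```bash
python3 -m pendant '[[0,0,0.08,0,0,0],[0,0,0.16,0,0,0],[0,0,0.25,0,0,0],[0,0,0.34,0,0,0],[0,0,0.374,0,0,0]]'
python3 -m pendant '[[0.01,0.05,0,0,0,0],[0.03,0.18,0,0,0,0.01],[0.06,0.34,0,0,0,0.02],[0.08,0.5,0,0,0,0.03],[0.1,0.66,0,0,0,0.034]]'
python3 -m pendant '[[0.02,0.17,0,0,0,0.01],[0.05,0.34,0,0,0,0.02],[0.07,0.5,0,0,0,0.03],[0.09,0.66,0,0,0,0.034],[0.1,0.8,0,0,0,0.034]]'
python3 -m pendant '[[0.02,0.15,0,0,0,0.01],[0.05,0.3,0,0,0,0.02],[0.08,0.45,0,0,0,0.03],[0.1,0.58,0,0,0,0.034],[0.1,0.64,0,0,0,0.034]]'
python3 go.py 570.2 272.1 300 15.2
```

```text
time_s: 18.5
tcp_pos: [495.7, -267.8, 312.1]
tcp_rot: [2.279, 2.157, 0.002]
wrist_force: [-0.0, -0.4, -1.8]
finger_gap: 17.3
finger_force: 59.2
time_s: 19.0
tcp_pos: [519.2, -100.1, 308.1]
tcp_rot: [-2.161, -2.278, 0.001]
wrist_force: [1.0, 0.3, -0.8]
finger_gap: 17.4
finger_force: 59.1
time_s: 19.5
tcp_pos: [544.0, 100.4, 308.1]
tcp_rot: [-2.037, -2.391, 0.001]
wrist_force: [-0.3, -0.6, -2.0]
finger_gap: 17.3
finger_force: 59.0
time_s: 20.0
tcp_pos: [569.0, 260.8, 307.7]
tcp_rot: [-1.905, -2.497, 0.001]
wrist_force: [0.7, -0.0, -1.6]
finger_gap: 17.4
finger_force: 59.1
t 20.0 tcp [569.  260.8 307.7] zaxis [-0.001  0.    -1.   ] yaw_y 15.32 q [0.38 0.38 1.56 0.   1.2  0.11] F [ 0.7 -0.  -1.6] gap 17.441333524075965
shift share [ 0.0047  0.0451 -0.0308] turn share [-0.     -0.0005 -0.0007] dyaw -0.1
```

```bash
python3 -m pendant '[[0.004,0.02,0,0,0,0],[0.004,0.04,-0.01,0,0,0],[0.004,0.043,-0.02,0,0,0],[0.004,0.043,-0.03,0,0,0],[0.004,0.043,-0.03,0,0,0]]'
python3 go.py 570.2 272.1 134.2 15.2
```

```text
time_s: 20.5
tcp_pos: [570.6, 267.5, 301.1]
tcp_rot: [-1.909, -2.494, 0.001]
wrist_force: [-0.1, 0.9, -1.6]
finger_gap: 17.6
finger_force: 59.0
t 20.5 tcp [570.6 267.5 301.1] zaxis [-0.001 -0.    -1.   ] yaw_y 15.13 q [ 0.39  0.39  1.56 -0.    1.19  0.13] F [-0.1  0.9 -1.6] gap 17.600201480282074
shift share [-0.0015  0.0185 -0.6677] turn share [ 0.0001 -0.0002  0.0004] dyaw 0.1
```

```bash
python3 -m pendant '[[-0.001,0.0185,0,0,0,0],[-0.001,0.0185,-0.05,0,0,0],[-0.001,0.0185,-0.12,0,0,0],[-0.001,0.0185,-0.16,0,0,0],[-0.001,0.0185,-0.16,0,0,0]]'
python3 go.py 570.2 272.1 134.2 15.2
python3 -m pendant '[[0,0,-0.03,0,0,0],[0,0,-0.07,0,0,0],[0,0,-0.11,0,0,0],[0,0,-0.15,0,0,0],[0,0,-0.19,0,0,0]]'
python3 go.py 570.2 272.1 134.2 15.2
```

```text
time_s: 21.0
tcp_pos: [569.5, 272.6, 259.6]
tcp_rot: [-1.907, -2.494, 0.004]
wrist_force: [-0.5, -1.2, -2.0]
finger_gap: 16.9
finger_force: 58.9
t 21.0 tcp [569.5 272.6 259.6] zaxis [-0.003 -0.001 -1.   ] yaw_y 15.19 q [ 0.4   0.43  1.61 -0.    1.11  0.13] F [-0.5 -1.2 -2. ] gap 16.94554754850353
shift share [ 0.0027 -0.002  -0.5015] turn share [ 0.0004 -0.0009  0.0001] dyaw 0.0
time_s: 21.5
tcp_pos: [570.4, 273.0, 213.1]
tcp_rot: [-1.908, -2.495, 0.0]
wrist_force: [0.4, -0.1, -1.3]
finger_gap: 17.4
finger_force: 59.1
t 21.5 tcp [570.4 273.  213.1] zaxis [-0. -0. -1.] yaw_y 15.19 q [0.4  0.47 1.66 0.   1.01 0.13] F [ 0.4 -0.1 -1.3] gap 17.36817926294317
shift share [-0.0007 -0.0037 -0.3156] turn share [ 0.     -0.0001  0.    ] dyaw 0.0
```

```bash
python3 -m pendant '[[0,-0.003,-0.05,0,0,0],[0,-0.003,-0.1,0,0,0],[0,-0.003,-0.15,0,0,0],[0,-0.003,-0.2,0,0,0],[0,-0.003,-0.25,0,0,0]]'
python3 -m pendant '[[0,0,-0.015,0,0,0],[0,0,-0.03,0,0,0],[0,0,-0.045,0,0,0],[0,0,-0.055,0,0,0],[0,0,-0.055,0,0,0]]'
python3 go.py 570.2 272.1 134.2 15.2
```

```text
time_s: 22.0
tcp_pos: [570.4, 272.3, 150.4]
tcp_rot: [-1.908, -2.495, 0.0]
wrist_force: [0.4, 0.1, -0.8]
finger_gap: 17.3
finger_force: 59.1
time_s: 22.5
tcp_pos: [570.4, 272.3, 137.7]
tcp_rot: [1.908, 2.496, -0.0]
wrist_force: [0.4, -0.1, -1.1]
finger_gap: 17.5
finger_force: 58.9
t 22.5 tcp [570.4 272.3 137.7] zaxis [-0. -0. -1.] yaw_y 15.19 q [ 0.4   0.56  1.72 -0.    0.86  0.13] F [ 0.4 -0.1 -1.1] gap 17.472385272592387
shift share [-0.001  -0.0007 -0.0141] turn share [ 0. -0.  0.] dyaw 0.0
```

```bash
python3 -m pendant '[[0,0,-0.004,0,0,0],[0,0,-0.008,0,0,0],[0,0,-0.012,0,0,0],[0,0,-0.014,0,0,0],[0,0,-0.014,0,0,0]]'
python3 -m pendant '[[0,0,0,0,0,0],[0,0,0,0,0,0],[0,0,0,0,0,0],[0,0,0,0,0,0],[0,0,0,0,0,0]]' 1
python3 -m pendant '[[0,0,0,0,0,0],[0,0,0,0,0,0],[0,0,0.04,0,0,0],[0,0,0.08,0,0,0],[0,0,0.14,0,0,0]]' 1
python3 -m pendant '[[0,0,0.1,0,0,0],[0,0,0.2,0,0,0],[0,0,0.3,0,0,0],[0,0,0.4,0,0,0],[0,0,0.5,0,0,0]]'
python3 -m pendant '[[0,0.1,0,0,0,0],[0,0.25,0,0,0,0],[0,0.4,0,0,0,0],[0,0.5,0,0,0,0],[0,0.6,0,0,0,0]]'
python3 - <<'E'
from ov import *
for n in("top","scene"):
    m,p,d=grab(n); np.savez(n+"9.npz",p=p,d=d,**{k:np.array(v) for k,v in m.items()})
    vv,uu=np.mgrid[:480,:640]; W=world(m,uu,vv,d); h,s,v=cv2.split(cv2.cvtColor(p,cv2.COLOR_RGB2HSV))
    y=(h>18)&(h<35)&(s>120)&(v>80)&(abs(W[...,0]-575)<80)&(abs(W[...,1]-275)<80)
    print(n,"plate",y.sum(),"z",np.percentile(W[y][:,2],[5,50,95]).round(1) if y.any() else "",cv2.minAreaRect(W[y][:,:2].astype(np.float32)) if y.any() else "")
    o=(h>5)&(h<17)&(s>140)&(v>50)&(abs(W[...,0]-539)<75)&(abs(W[...,1]+270)<75); A=W[o]; print("orange",len(A),np.percentile(A[:,2],[5,50,95]).round(1),cv2.minAreaRect(A[:,:2].astype(np.float32)))
E
```

```text
time_s: 23.0
tcp_pos: [570.5, 272.3, 134.3]
tcp_rot: [1.908, 2.496, -0.0]
wrist_force: [0.1, -0.1, -1.6]
finger_gap: 17.4
finger_force: 59.1
time_s: 23.5
tcp_pos: [570.5, 272.3, 134.3]
tcp_rot: [1.908, 2.495, 0.0]
wrist_force: [0.0, -0.4, 0.5]
finger_gap: 85.4
finger_force: 0.0
time_s: 24.0
tcp_pos: [570.3, 272.2, 170.2]
tcp_rot: [-1.908, -2.495, 0.001]
wrist_force: [-0.5, 0.2, -0.5]
finger_gap: 85.8
finger_force: 0.0
time_s: 24.5
tcp_pos: [570.4, 272.3, 296.9]
tcp_rot: [1.908, 2.495, 0.002]
wrist_force: [0.0, -0.2, -0.4]
finger_gap: 85.3
finger_force: 0.0
time_s: 25.0
tcp_pos: [570.2, 423.7, 295.9]
tcp_rot: [1.907, 2.496, 0.002]
wrist_force: [0.5, 0.2, -0.3]
finger_gap: 85.5
finger_force: 0.0
top plate 1107 z [119.7 122.9 126.7] ((578.6383666992188, 277.24261474609375), (67.6363754272461, 61.41725540161133), 15.253876686096191)
orange 414 [31.9 39.8 43.5] ((536.4407348632812, -267.8633728027344), (48.5747184753418, 48.48613739013672), 87.14717102050781)
scene plate 939 z [119.3 121.8 124.6] ((578.6650390625, 276.3128356933594), (71.8792724609375, 63.129295349121094), 16.669811248779297)
orange 317 [25.1 38.  42.5] ((541.4506225585938, -261.2776184082031), (64.1373519897461, 45.26961135864258), 87.35828399658203)
```

The plate is back on the stand at z = 122.9 mm. The plug's top is at 39.8 mm, against 40 mm when fully home.

```bash
python3 -c "
from plant import manip
print(manip.hand_in())"
```

```text
the job is handed in; nothing more can be done
None
```

The job is handed in at about 25 s of the 72 s allowed: by my last measurements the plug is fully home in the dock socket and the rod hangs back in its stand, but no verdict was returned.

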